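Lock the roaster's lid and set its timer

ROBOT

A 6-joint arm with a two-finger parallel gripper is mounted at the origin on the work surface. World frame = base frame: x ahead of the robot, y to its left, z up, the work surface at z = 0. Lengths are in m, angles in rad, forces in N, time in s.
With the tool pointing down it reaches from about 0.375 to 0.925 m from the base axis. Payload 5.7 kg.
Tool frame: the origin (TCP) lies on the centre line of the jaws, within the pads' length; the fingertips stand 25 mm ahead of it and the grasp point (between the pads) lies 6 mm ahead of it; z points along the fingers, y is the direction in which the jaws open and shut (so a half turn about z gives the same grasp; the last joint's range is limited). The gripper opens to 88 mm and grips with 3 to 60 N. Pads are 20 mm wide; open, the fingers measure 115 mm over their backs; the gripper's body (75 mm by 178 mm) begins 61 mm behind the grasp point.
Start: joints at [1.126, 0.359, 1.51, -0, 1.272, -0.115], TCP at [0.194, 0.568, 0.22] pointing down, gripper open.
Joint ranges: [-2.97, 2.97], [-1.01, 2.36], [0.21, 2.38], [-0.96, 4.11], [0.2, 2.71], [-2.98, 2.98]. Speed limits (rad/s): [2.39, 2.39, 3.14, 3.14, 3.14, 3.14].

INTERFACE

Orientations are given as a rotation vector (axis times angle).
In Python, from plant import ctrl gives the robot as it stands.
- The arm moves only by the tool drive_tool, never from a script. Its argument "rows" is text: rows parted by semicolons, each of 7 numbers parted by spaces: the turn, a rotation vector about the tool's x, y, z scaled (see below), then the shift along the tool's x, y, z scaled (see below), then the finger opening in mm, from 0 to 87.8. A call has 1 to 20 rows; each row shifts and turns the pose as measured when the row begins, along the tool's axes as they then stand; what a row does not reach is not made up. The controller multiplies each number of a shift by 0.02 m and each number of a turn by 0.08 rad. A row lasts 1/8 s, in which the tool goes at most 62.5 mm and 10.7 degrees, less where a joint would pass 70% of its speed; a pose out of reach is approached as far as the arm can. A call with a number of a shift or a turn outside -1 to 1 is refused whole. A call with a gripper value outside its range is refused whole. The fingers move at their own pace and stop on an object; the grip force is fixed at half the most. Time passes only in rows, so rows that do not move let the fingers close. It gives the time, the measured TCP pose, the force and the opening at its end, in the units of the state.
- ctrl.read_state(): the state, without advancing time (a new reading comes with each control period).
- ctrl.read_camera(name): name is "scene" or "top" or "wrist"; returns the picture (384x512x3 uint8, blue, green, red); there is no depth.
- ctrl.camera_params(name): a dict with "fx", "fy", "cx", "cy" (pixels), "cam_to_world" (4x4, takes a point from camera to world coordinates). Camera axes: x right, y up, looking along -z (the intrinsics and any distortion apply to the point x, -y, -z); pixel columns grow to the right and rows downward; lengths in m; the calibration is good to about 2 mm. The wrist camera is an equidistant fisheye: a pixel r from the principal point sees the ray r / f radians off the axis. A picture is of the moment at which its call begins: read the wrist's pose just before it. camera_params takes no time and is no camera call; for the wrist camera it gives the pose at the moment of the call.
- ctrl.hand_in(): hands the job in, once; it reports no verdict.
Trained networks look in the newest picture that a camera, given by its name, has taken for a name from the list of things; names that differ only in an ending like _2 or _b are one class to them, and where a whole thing is asked for, a point or a joint stands for the part that bears it (a point fixed in the world has none). Each returns a list of dicts, best first, with "confidence" (0 to 1); they miss things now and then, are a little off and sometimes report something else, mostly with a low value. They report only what shows in the picture. A call takes as long as a camera call.
- ctrl.recognise(name, camera): "location" ([x, y, z] in m, in the coordinates of the camera as it stood for that picture, good to about 4 mm: the middle of the surface that is visible of it).
- ctrl.spot_point(name, camera): "location" ([x, y, z] in m, in the coordinates of the camera as it stood for that picture, good to about 4 mm: a listed point, or the origin of a listed thing).
The state is a dict: "time": time; "joint_pos": joint angles; "qd": joint speeds; "tau": joint torques, N m; "tool_pos": TCP position; "tcp_rot": TCP orientation; "wrist_force": force on the tool from outside, world axes, zero at the start; "moment": the same for the moment, N m; "grip_width": opening from 0.0 (shut) to 1.0 (fully open).
Only numpy, scipy, OpenCV 4.12 (cv2) and the standard library are available. Lean on these libraries where they do the work, as an engineer would, in place of code of your own. Each camera call takes 0.05 s, during which the arm holds its last target.

TASK

Get the countertop roaster ready to run: first swing the red-ended handle on its lid round to the front until it drops into its low notch and the lid is locked, then turn the timer dial on the sloping front panel clockwise to five clicks past off (off is the red mark). Leave everything else on the counter and on the lid where it stands.

Things in the scene. Friction and masses are not known exactly. Their poses are not given: they have to be found in the camera images.
- roaster: Cream roaster, fixed, 400 mm wide, aluminium lid with its top 185 mm above the counter. Origin on the counter, mid-plane. In its frame the front faces -x; lid spans x -25 to 265, y -205 to 205 mm. The control panel (400 mm wide) slopes down from x -20, height 150 mm, to its front edge at x -150, height 75 mm: 30 deg from level, facing up and to the front.
- latch (a joint): Lid handle angle, rad: 0 = open, pointing to roaster +y; grows counter-clockwise from above to the stop, 1.571 = locked, pointing to roaster -x. Starts at 0 to 0.3. A roller under it rides on a cam track: from 0.35 rad on turning lifts it, by 10 mm at 1.1 rad, then it drops 15 mm into the low notch, drawn to the stop by its spring unless something is in its way. 2 to 3 N at the grip turns it.
- latch_pivot (a point): Point on the handle's vertical pivot axis at the height of the handle's axis when open: 220 mm above the counter, 35 mm above the lid, at roaster x +100, y 0. The hub there (32 mm across) reaches 241 mm. A dark steel cam track up to 222 mm high runs round it out to 56 mm radius on the front left quarter; a small end cheek just past the notch reaches 229 mm.
- latch_grip (a point): Middle of the red grip, on the handle's axis, 95 mm from the pivot axis. The handle is a level steel bar 12 mm thick; its red round grip is 24 mm thick, from 58 to 130 mm radius, with 23 mm of free air between it and the lid when open (18 mm when locked). The point's x axis points outward along the handle.
- timer (a joint): Dial angle, rad: 0 = off (pointer at the red mark), grows clockwise as seen facing the panel. Nine click positions, 0 to 8, spaced 0.5236 rad (30 deg), stops at 0 and 8; a spring detent (peak about 0.13 N m) draws the dial to the nearest click when let go. Five clicks = 2.618 rad. Starts at click 0, 1 or 2 (once in a while balanced on the crest between two).
- timer_grip (a point): On the dial's axis, 36 mm out from the panel: the height to grip. Grey disc 72 mm across, top 10 mm off the panel, with a black grip bar 68 mm long, 14 mm thick, reaching 50 mm off the panel; white stripe at its pointer end. Turns with the dial: z = dial axis, out of the panel (30 deg from vertical, leaning to the front); x = along the bar to the pointer.
- pepper: Dark wooden pepper mill, 107 mm tall, 48 mm across, standing loose on the right-hand part of the lid (roaster -y side). Origin under its foot. Leave alone.
- bowl: White plastic bowl, 170 mm across, 70 mm high, on the counter; origin under its centre. Leave alone.
- mug: Blue mug, 80 mm across, 95 mm high, on the counter; origin under its centre. Leave alone.
- sauce: Red sauce bottle, 64 mm across, 170 mm tall, on the counter; origin under its centre. Leave alone.
- spice: Glass jar with a green cap, 70 mm across, 100 mm tall, on the counter; origin under its centre. Leave alone.
- spoon: Wooden spoon, 220 mm long, lying loose on the rear part of the lid, along its own x. Leave alone.
- panel: The sloping panel. Origin at the dial's centre on its face; x up the slope, y to roaster +y, z out of the face. Nine tick marks ring the dial at 51 mm radius, 30 deg apart: a longer red one for off, 120 deg anticlockwise of straight up the slope, then clockwise eight white ones, one per click. The fifth white one is the target, 30 deg clockwise of straight up the slope.

How it is judged:
On the way, in this order (a step that is already met when the one before it is completed fails the run):
1. the lid handle has dropped into its low notch (value of joint latch above 1.5 rad), for 0.2 s.
2. the timer dial rests at five clicks (value of joint latch above 1.5 rad and value of joint timer between 2.5 and 2.74 rad), for 0.2 s.
At the end, for the whole second after the job is handed in: The lid handle is down in its notch (latch above 1.5 rad) and the released dial rests at click 5 (2.618 rad, within 0.12 rad) (all of step 2 and velocity of joint timer between -0.05 and 0.05 rad/s); the robot touches nothing.
It fails at once if a bystander was knocked over or pushed more than 40 mm (distance of any of pepper, bowl, mug, sauce, spice, spoon from where it was at the start of the episode above 0.04 m or angle between any of pepper, sauce, spice, mug, bowl's own z axis and vertical above 0.5 rad).
It also fails if it takes over 61 s, if anything falls off the work surface, if the arm or the gripper's body presses on something with over 40 N, if the wrist force passes 120 N, or if a joint passes its speed limit or range.

## Working session

There is one attempt and no reset: what is moved stays moved. The work goes in short steps, Python scripts to look and compute and a tool call to move; the robot and the scene stay as the last step left them, time stands still between calls to the robot, and variables do not carry over. Pictures are saved under pics/ and viewed, and the job is handed in when it is done.

Besides the shell and the picture viewer there is one more tool, called after "Request:" as name(argument=value, ...), one argument or row to a line, values as JSON. drive_tool: Moves the arm, as the interface text tells. Its arguments: {"type":"object","properties":{"rows":{"type":"string"}},"required":["rows"]}

```bash
ls; mkdir -p pics
cat > h.py <<'E'
import numpy as np, cv2
from plant import ctrl
from scipy.spatial.transform import Rotation as R
np.set_printoptions(precision=4,suppress=True)
def w(cam,p):
    T=np.array(ctrl.camera_params(cam)["cam_to_world"]); return (T@np.r_[p,1])[:3]
E
python3 - <<'E'
from h import *
s=ctrl.read_state(); print(s)
for c in ["scene","top"]:
    im=ctrl.read_camera(c); cv2.imwrite(f"pics/{c}0.png",im)
    for n in ["roaster","latch_pivot","latch_grip","timer_grip","panel","pepper","bowl","mug","sauce","spice","spoon"]:
        for d in ctrl.spot_point(n,c)[:2]: print(c,n,w(c,d["location"]),round(d["confidence"],2),[k for k in d])
print(ctrl.read_state()["time"])
E
```

```text
pics
{'time': 0.0, 'joint_pos': array([ 1.1259,  0.3595,  1.5114, -0.    ,  1.2725, -0.1151]), 'qd': array([ 0.0012, -0.0003,  0.0023, -0.0002,  0.0011,  0.0018]), 'tau': array([  0.0023, -51.5402, -27.0717,   0.0676,   0.0352,  -0.0001]), 'tool_pos': array([0.194 , 0.567 , 0.2191]), 'tcp_rot': array([-0.5156, -3.0985,  0.0028]), 'wrist_force': array([-0.2848,  0.0415, -0.0208]), 'moment': array([-0.0075, -0.017 , -0.0064]), 'grip_width': 0.9987473851584583}
scene latch_pivot [0.6277 0.1001 0.2186] 0.7 ['location', 'confidence']
scene latch_grip [0.5461 0.1507 0.218 ] 0.77 ['location', 'confidence']
scene latch_grip [ 0.4917 -0.0496  0.1414] 0.42 ['location', 'confidence']
scene timer_grip [ 0.4942 -0.0502  0.1369] 0.64 ['location', 'confidence']
scene panel [ 0.5018 -0.0428  0.1157] 0.75 ['location', 'confidence']
scene pepper [ 0.7372 -0.011   0.1866] 0.77 ['location', 'confidence']
scene bowl [ 0.477  -0.5074  0.0004] 0.64 ['location', 'confidence']
scene mug [ 0.6081 -0.4797  0.0007] 0.67 ['location', 'confidence']
scene sauce [ 0.4499  0.4781 -0.0011] 0.88 ['location', 'confiden
[... 395 characters left out ...]
ocation', 'confidence']
top timer_grip [ 0.4874 -0.0517  0.1464] 0.71 ['location', 'confidence']
top panel [ 0.5036 -0.0383  0.1128] 0.87 ['location', 'confidence']
top pepper [ 0.7364 -0.0108  0.1853] 0.55 ['location', 'confidence']
top pepper [ 0.4779 -0.5     0.    ] 0.24 ['location', 'confidence']
top bowl [ 0.4804 -0.5022  0.0032] 0.68 ['location', 'confidence']
top mug [ 0.6078 -0.4795  0.0002] 0.7 ['location', 'confidence']
top sauce [0.4444 0.4814 0.0017] 0.56 ['location', 'confidence']
top spice [0.5559 0.4654 0.0054] 0.7 ['location', 'confidence']
top spice [ 0.4797 -0.5046 -0.0009] 0.28 ['location', 'confidence']
top spoon [0.6739 0.2351 0.1845] 0.62 ['location', 'confidence']
1.2
```

View pics/scene0.png

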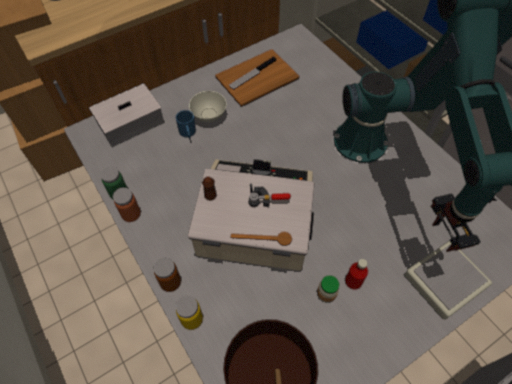

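View pics/top0.png

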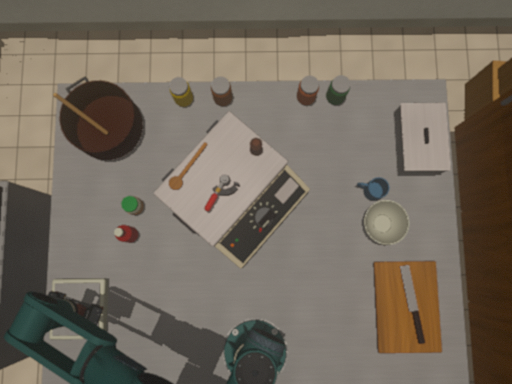

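Run:
```python
from h import *
im=cv2.imread("pics/top0.png")[100:275,145:315]; cv2.imwrite("pics/topz.png",cv2.resize(im,None,fx=3.4,fy=3.4,interpolation=cv2.INTER_CUBIC))
im=cv2.imread("pics/scene0.png")[150:275,180:325]; cv2.imwrite("pics/scz.png",cv2.resize(im,None,fx=4,fy=4,interpolation=cv2.INTER_CUBIC))
for c in ["top","scene"]: print(ctrl.camera_params(c))
```

```text
{'fx': 474.38981052550764, 'fy': 474.38981052550764, 'cx': 255.95326536092907, 'cy': 186.79248823807728, 'cam_to_world': array([[-0.0119,  0.9882, -0.1526,  0.3405],
       [-0.9999, -0.0114,  0.0043, -0.0039],
       [ 0.0025,  0.1527,  0.9883,  1.8626],
       [ 0.    ,  0.    ,  0.    ,  1.    ]])}
{'fx': 445.095686947874, 'fy': 445.095686947874, 'cx': 248.3487750327052, 'cy': 187.73945367344612, 'cam_to_world': array([[-0.84  , -0.4631,  0.2827,  1.0636],
       [ 0.5423, -0.7008,  0.4634,  0.7839],
       [-0.0165,  0.5426,  0.8398,  1.5384],
       [ 0.    ,  0.    ,  0.    ,  1.    ]])}
```

View pics/topz.png

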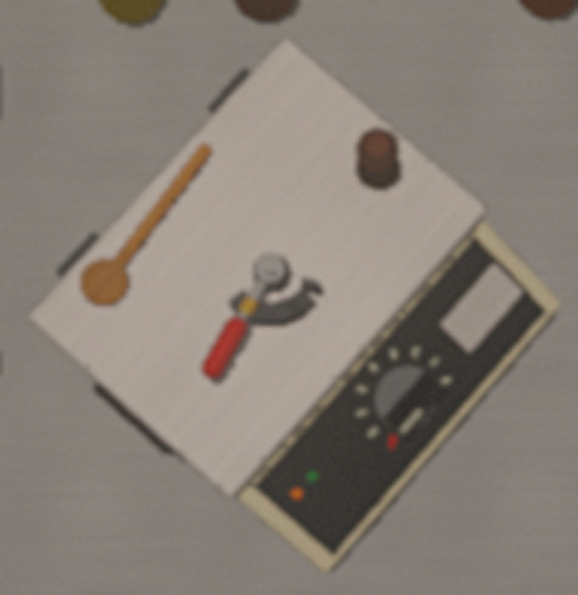

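View pics/scz.png

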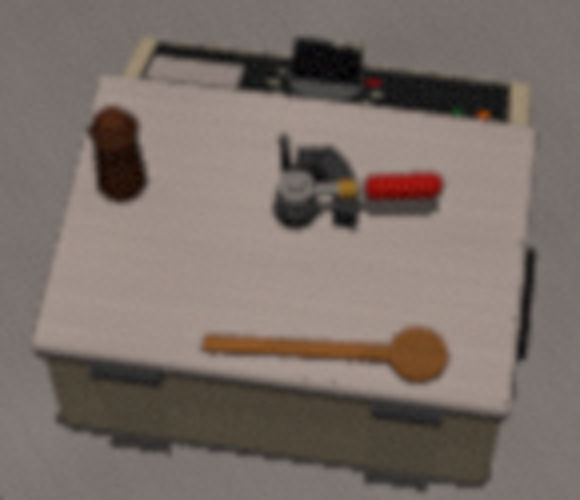

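```bash
cat >> h.py <<'E'
def ray(cam,u,v):
    P=ctrl.camera_params(cam);T=np.array(P["cam_to_world"])
    d=np.array([(u-P["cx"])/P["fx"],-(v-P["cy"])/P["fy"],-1]); return T[:3,3],T[:3,:3]@d
def onz(cam,u,v,z):
    o,d=ray(cam,u,v); return o+d*(z-o[2])/d[2]
def proj(cam,p):
    P=ctrl.camera_params(cam);T=np.array(P["cam_to_world"]); q=T[:3,:3].T@(np.asarray(p)-T[:3,3])
    return P["cx"]+P["fx"]*q[0]/-q[2], P["cy"]-P["fy"]*q[1]/-q[2]
E
python3 - <<'E'
from h import *
A=[];C=[(265,-205),(-25,-205),(-25,205),(265,205)]
for u,v in [(288,38),(485,210),(235,497),(30,315)]:
    A.append(onz("top",145+u/3.4-.4,100+v/3.4-.4,.185)[:2])
A=np.array(A);B=np.array(C)/1000.;print(A)
S=[onz("scene",180+u/4-.4,150+v/4-.4,.185)[:2] for u,v in [(37,350),(103,77),(535,128),(505,412)]]
print(np.array(S))
for A in (A,np.array(S)):
    M=(B-B.mean(0)).T@(A-A.mean(0)); th=np.arctan2(M[0,1]-M[1,0],M[0,0]+M[1,1]); Rm=np.array([[np.cos(th),-np.sin(th)],[np.sin(th),np.cos(th)]])
    t=A.mean(0)-Rm@B.mean(0); print("yaw",np.degrees(th),"t",t, "res",A-(B@Rm.T+t)); 
    print("pivot",Rm@[.1,0]+t); g=np.array([.5425,.150]); print("grip in roaster",Rm.T@(g-t)); print("panel",Rm.T@(np.array([.5027,-.0405])-t))
E
```

```text
[[ 0.8829  0.0833]
 [ 0.6911 -0.1252]
 [ 0.3918  0.1396]
 [ 0.5841  0.3551]]
[[ 0.8842  0.0932]
 [ 0.6964 -0.1218]
 [ 0.3961  0.1453]
 [ 0.588   0.3559]]
yaw 48.00763274488503 t [0.5572 0.024 ] res [[-0.004  -0.0006]
 [-0.0017  0.0066]
 [ 0.0037 -0.003 ]
 [ 0.002  -0.003 ]]
pivot [0.6241 0.0983]
grip in roaster [0.0838 0.0952]
panel [-0.0844 -0.0027]
yaw 48.34989760559479 t [0.5614 0.0285] res [[-0.0065  0.0029]
 [-0.0016  0.0046]
 [ 0.0045 -0.0008]
 [ 0.0036 -0.0068]]
pivot [0.6279 0.1032]
grip in roaster [0.0782 0.0949]
panel [-0.0906 -0.002 ]
```

Request:
drive_tool(
  rows="0 0 1 0 0 -1 20;0 0 1 0 0 -1 0;0 0 1 0 0 -1 0;0 0 1 0 0 -1 0;0 0 1 0 0 -1 0;0 0 1 0 0 -0.5 0;0 0 1 0 0 0 0;0 0 1 0 0 0 0;0 0 1 0 0 0 0;0 0 1 0 0 0 0;0 0 1 0 0 0 0;0 0 1 0 0 0 0;0 0 1 0 0 0 0;0 0 1 0 0 0 0;0 0 1 0 0 0 0;0 0 1 0 0 0 0;0 0 1 0 0 0 0;0 0 1 0 0 0 0;0 0 1 0 0 0 0;0 0 1 0 0 0 0",
)

```text
time: 3.7
tool_pos: [0.1938, 0.5666, 0.3332]
tcp_rot: [2.629, 1.719, -0.002]
wrist_force: [0.1, 0.0, -0.5]
grip_width: 0.006
```

```bash
cat >> h.py <<'E'
PIV=np.array([.626,.101]); YAW=np.radians(48.2)
def down(yawy):  # tool down with y axis at yaw (deg)
    a=np.radians(yawy); y=np.array([np.cos(a),np.sin(a),0]); z=np.array([0,0,-1.]); return np.c_[np.cross(y,z),y,z]
def rem(pos,Rt):
    s=ctrl.read_state(); Rc=R.from_rotvec(s["tcp_rot"]).as_matrix()
    print("t",s["time"],"pos",s["tool_pos"],"q",s["joint_pos"],"F",s["wrist_force"],"M",s["moment"],"w",round(s["grip_width"],3))
    print("turn units",R.from_matrix(Rc.T@Rt).as_rotvec()/.08,"shift units",Rc.T@(np.asarray(pos)-s["tool_pos"])/.02)
E
python3 - <<'E'
from h import *
rem([.566,.186,.32],down(-31))
E
```

```text
t 3.7 pos [0.1938 0.5666 0.3332] q [1.1259 0.2801 1.3473 0.0001 1.5158 1.5384] F [ 0.1015  0.011  -0.5049] M [-0.0793  0.1177 -0.0667] w 0.006
turn units [-0.0003  0.0216  1.607 ] shift units [-9.9721 24.6803  0.6715]
```

Request:
drive_tool(
  rows="0 0 0.8 0 0 0 0;0 0 0.8 0 0 0 0;0 0 0 -0.25 0.95 0 0;0 0 0 -0.25 0.95 0 0;0 0 0 -0.25 0.95 0 0;0 0 0 -0.25 0.95 0 0;0 0 0 -0.25 0.95 0 0;0 0 0 -0.25 0.95 0 0;0 0 0 -0.25 0.95 0 0;0 0 0 -0.25 0.95 0 0;0 0 0 -0.25 0.95 0 0;0 0 0 -0.25 0.95 0 0;0 0 0 -0.25 0.95 0 0;0 0 0 -0.25 0.95 0 0;0 0 0 -0.25 0.95 0 0;0 0 0 -0.25 0.95 0 0;0 0 0 -0.25 0.95 0 0;0 0 0 -0.25 0.95 0 0;0 0 0 -0.25 0.95 0 0;0 0 0 -0.25 0.95 0 0",
)

```text
time: 6.2
tool_pos: [0.4573, 0.2868, 0.3353]
tcp_rot: [2.737, 1.536, 0.002]
wrist_force: [0.1, 0.6, -0.6]
grip_width: 0.007
```

Run:
```python
from h import *
rem([.566,.186,.32],down(-31))
```

```text
t 6.2 pos [0.4573 0.2868 0.3353] q [ 0.4343  0.1844  1.4697 -0.0031  1.4857  0.9823] F [ 0.0593  0.6316 -0.551 ] M [-0.0385  0.1453 -0.0153] w 0.007
turn units [ 0.0442  0.0028 -0.0832] shift units [-1.4702  7.2621  0.7922]
```

Get to about 80% of the way, then look with the wrist camera from above.

Request:
drive_tool(
  rows="0 0 0 -0.2 0.95 0 0;0 0 0 -0.2 0.95 0 0;0 0 0 -0.2 0.95 0 0;0 0 0 -0.2 0.95 0 0;0 0 0 -0.2 0.95 0 0;0 0 0 -0.2 0.95 0 0;0 0 0 -0.2 0.95 0 0;0 0 0 -0.1 0.6 0 0;0 0 0 0 0 0 0",
)

```text
time: 7.32
tool_pos: [0.5738, 0.1761, 0.3356]
tcp_rot: [2.739, 1.533, 0.003]
wrist_force: [0.5, 0.7, 0.8]
grip_width: 0.007
```

Run:
```python
from h import *
rem([.566,.186,.32],down(-31))
cv2.imwrite("pics/w1.png",ctrl.read_camera("wrist"))
for n in ["latch_pivot","latch_grip","timer_grip","panel","pepper","spoon"]:
    for d in ctrl.spot_point(n,"wrist")[:2]: print(n,w("wrist",d["location"]),round(d["confidence"],2))
```

```text
t 7.325 pos [0.5738 0.1761 0.3356] q [ 0.1843  0.2787  1.3436 -0.0024  1.5168  0.7346] F [0.5331 0.7179 0.8103] M [-0.0542  0.1181  0.0341] w 0.007
turn units [ 0.044   0.0015 -0.1146] shift units [ 0.2192 -0.5944  0.7796]
latch_pivot [0.5426 0.155  0.2222] 0.74
latch_pivot [0.627  0.0996 0.2185] 0.61
latch_grip [0.5415 0.1557 0.219 ] 0.74
panel [0.6283 0.1046 0.2232] 0.16
pepper [ 0.7391 -0.0139  0.1865] 0.8
spoon [0.6766 0.2353 0.1886] 0.62
```

View pics/w1.png

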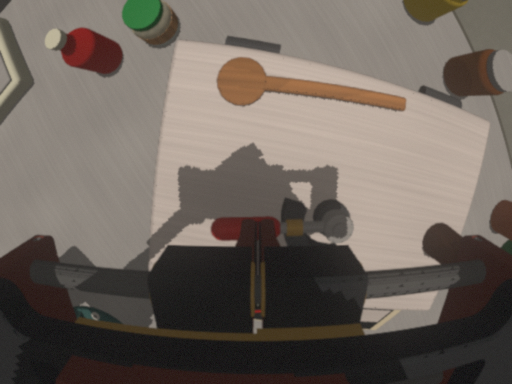

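Request:
drive_tool(
  rows="0 0 0 0.3 -0.5 0 0;0 0 0 0.15 -0.1 0.9 0;0 0 0 0 0 0.9 0;0 0 0 0 0 0.9 0;0 0 0 0 0 0.9 0;0 0 0 0 0 0.9 0;0 0 0 0 0 0.9 0;0 0 0 0 0 0.3 0;0 0 0 0 0 0 0",
)

```text
time: 8.8
tool_pos: [0.5638, 0.1991, 0.2208]
tcp_rot: [2.735, 1.543, 0.009]
wrist_force: [0.4, 0.3, -0.6]
grip_width: 0.002
```

Run:
```python
from h import *
rem([.566,.186,.224],down(-31))
cv2.imwrite("pics/w2.png",ctrl.read_camera("wrist"))
```

```text
t 8.8 pos [0.5638 0.1991 0.2208] q [0.2237 0.352  1.5187 0.0004 1.2654 0.767 ] F [ 0.3936  0.2957 -0.6189] M [-0.0841  0.0515 -0.0143] w 0.002
turn units [ 0.0464 -0.0518 -0.0294] shift units [-0.5043  0.4335 -0.1599]
```

View pics/w2.png

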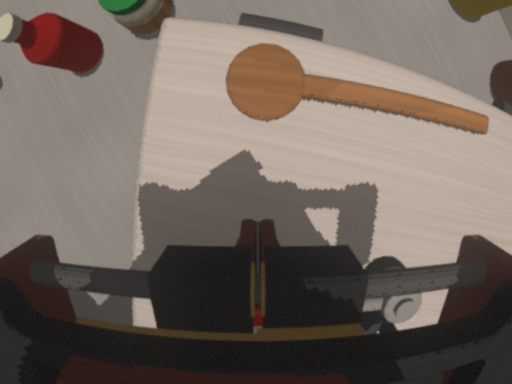

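Request:
drive_tool(
  rows="0 0 0 -0.5 0.4 -0.15 0;0 0 0 -0.5 0 0 0;0 0 0 -0.5 0 0 0;0 0 -1 -0.38 -0.08 0 0;0 0 -1 -0.38 -0.08 0 0;0 0 -1 -0.38 -0.08 0 0;0 0 -1 -0.38 -0.08 0 0;0 0 -1 -0.38 -0.08 0 0;0 0 0 0 0 0 0",
)

```text
time: 9.98
tool_pos: [0.5347, 0.1338, 0.2297]
tcp_rot: [2.363, 2.063, 0.029]
wrist_force: [-0.2, 0.7, 1.1]
grip_width: 0.004
```

```bash
cat >> h.py <<'E'
def arc(lt,back=.022,r=.095,z=.223):
    a=YAW+np.pi/2+lt; rad=np.array([np.cos(a),np.sin(a)]); tb=np.array([np.sin(a),-np.cos(a)])
    p=PIV+r*rad+back*tb; rem([*p,z],down(np.degrees(a)-180))
    s=ctrl.read_state(); v=s["tool_pos"][:2]-PIV; print("tool polar latch-angle",np.arctan2(v[1],v[0])-YAW-np.pi/2+np.arctan2(back,r),"r",np.hypot(*v))
E
python3 - <<'E'
from h import *
arc(.6)
cv2.imwrite("pics/t3.png",cv2.resize(ctrl.read_camera("top")[100:275,145:315],None,fx=3.4,fy=3.4,interpolation=cv2.INTER_CUBIC))
cv2.imwrite("pics/s3.png",cv2.resize(ctrl.read_camera("scene")[150:275,180:325],None,fx=4,fy=4,interpolation=cv2.INTER_CUBIC))
E
```

```text
t 9.975 pos [0.5347 0.1338 0.2297] q [0.1153 0.2694 1.6187 0.0068 1.2354 0.2483] F [-0.2306  0.7463  1.0967] M [0.1677 0.0741 0.0647] w 0.004
turn units [ 0.2002 -0.1331 -0.0703] shift units [ 0.0608 -0.0186  0.3356]
tool polar latch-angle 0.6123427222909343 r 0.09697984166503536
```

View pics/s3.png

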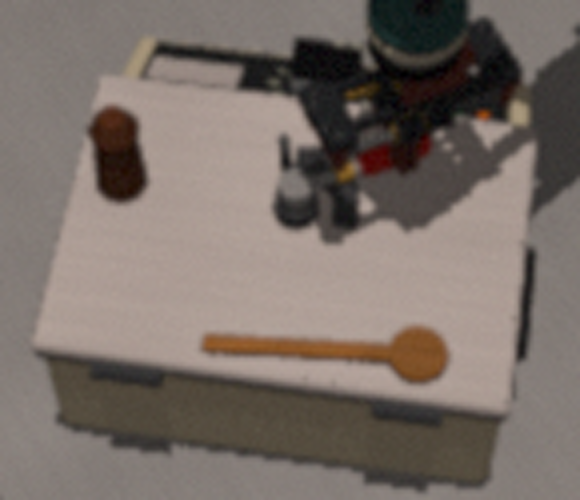

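Request:
drive_tool(
  rows="0.1 -0.07 -1 -0.38 -0.08 0.25 0;0.1 -0.07 -1 -0.38 -0.08 0.1 0;0 0 -1 -0.38 -0.08 0.05 0;0 0 -1 -0.38 -0.08 0.05 0;0 0 -1 -0.38 -0.08 0.05 0;0 0 -1 -0.38 -0.08 0.05 0;0 0 -1 -0.38 -0.08 0.05 0;0 0 0 0 0 0 0",
)

```text
time: 11.08
tool_pos: [0.5282, 0.0948, 0.2343]
tcp_rot: [-1.689, -2.641, -0.038]
wrist_force: [-1.8, 1.1, 3.3]
grip_width: 0.003
```

```bash
cat >> h.py <<'E'
def pics(tag):
    t=ctrl.read_camera("top")[100:275,145:315]; s=ctrl.read_camera("scene")[150:275,180:325]
    a=cv2.resize(t,(400,412),interpolation=cv2.INTER_CUBIC); b=cv2.resize(s,(400,345),interpolation=cv2.INTER_CUBIC)
    c=np.zeros((412,800,3),np.uint8); c[:,:400]=a; c[:345,400:]=b; cv2.imwrite(f"pics/{tag}.png",c)
E
python3 - <<'E'
from h import *
arc(1.16)
pics("p4")
E
```

```text
t 11.075 pos [0.5282 0.0948 0.2343] q [ 0.0316  0.2482  1.6367  0.0251  1.2487 -0.4091] F [-1.7705  1.0666  3.3373] M [ 0.1582  0.1141 -0.0248] w 0.003
turn units [ 0.2087 -0.2351  0.0292] shift units [-0.6677 -0.1875  0.5478]
tool polar latch-angle -5.262540507457639 r 0.09798806278367675
```

View pics/p4.png

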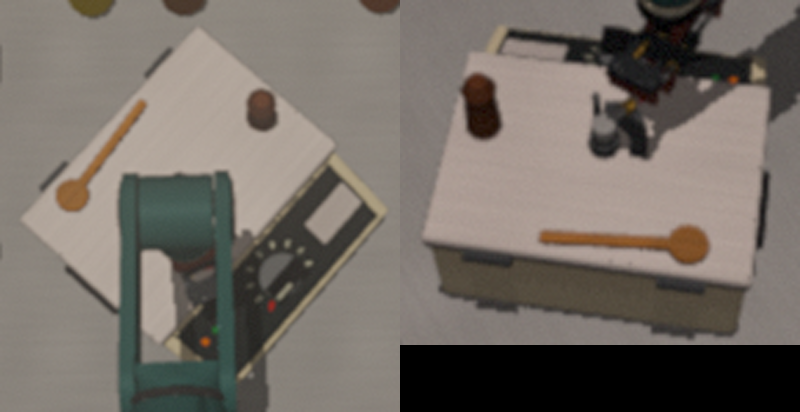

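Request:
drive_tool(
  rows="0.1 -0.1 -0.4 -0.5 -0.1 0.4 0;0.1 -0.1 -0.7 -0.5 -0.1 0.2 0;0 0 -1 -0.4 -0.08 0.1 0;0 0 -1 -0.4 -0.08 0.1 0;0 0 -1 -0.4 -0.08 0.1 0;0 0 0 0 0 0 0",
)

```text
time: 11.92
tool_pos: [0.5429, 0.0534, 0.2196]
tcp_rot: [-1.233, -2.889, -0.005]
wrist_force: [-1.0, -0.4, 0.1]
grip_width: 0.007
```

Run:
```python
from h import *
arc(1.4)
pics("p5")
```

```text
t 11.925 pos [0.5429 0.0534 0.2196] q [-0.0305  0.2805  1.6296  0.003   1.2306 -0.7956] F [-1.0364 -0.3682  0.0912] M [-0.0139  0.0382 -0.0223] w 0.007
turn units [ 0.0319 -0.0179  1.1701] shift units [ 0.3839  0.0186 -0.1705]
tool polar latch-angle -4.805838335403358 r 0.09572293119228566
```

View pics/p5.png

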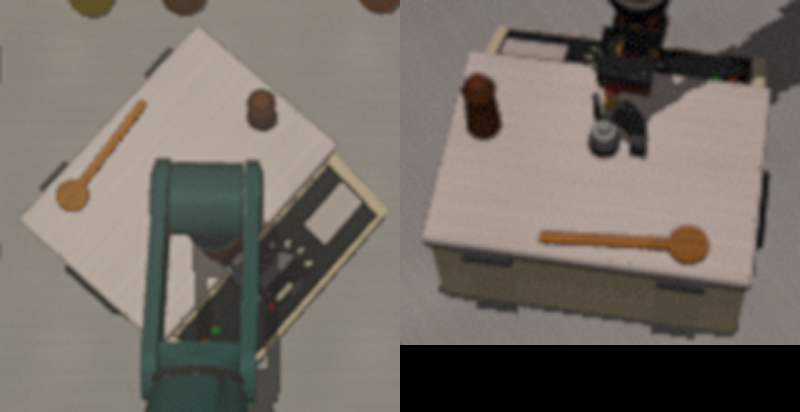

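Request:
drive_tool(
  rows="0 0 0 -0.25 0 0 0;0 0 0 -0.2 0 0 0;0 0 0 0 0 0 0",
)

```text
time: 12.4
tool_pos: [0.5489, 0.0477, 0.2197]
tcp_rot: [-1.236, -2.887, -0.005]
wrist_force: [-0.5, 0.5, 0.7]
grip_width: 0.003
```

Run:
```python
from h import *
arc(1.4)
```

```text
t 12.4 pos [0.5489 0.0477 0.2197] q [-0.0411  0.2884  1.6176  0.0037  1.2354 -0.8043] F [-0.4757  0.5463  0.7213] M [ 0.0723  0.1159 -0.0226] w 0.003
turn units [ 0.0316 -0.0297  1.1448] shift units [ 0.795  -0.0007 -0.1628]
tool polar latch-angle -4.721561241537738 r 0.09372704560677864
```

Request:
drive_tool(
  rows="0 0 0 0.6 0 0 0;0 0 0 0 0 -0.8 0;0 0 0 0 0 -0.9 0;0 0 0 0 0 -0.9 0;0 0 0 0 0 -0.9 0;0 0 0 0 0 -0.9 0;0 0 0 0 0 -0.9 0;0 0 0 0 0 -0.9 0;0 0 0 0 -0.9 0 0;0 0 0 0 -0.9 0 0;0 0 0 0 -0.9 0 0;0 0 0 0 0 0 0",
)

```text
time: 13.9
tool_pos: [0.4968, 0.0173, 0.3555]
tcp_rot: [1.231, 2.883, 0.007]
wrist_force: [0.2, 0.2, 0.2]
grip_width: 0.001
```

```bash
cat >> h.py <<'E'
n=np.array([-.5*np.cos(YAW),-.5*np.sin(YAW),np.cos(np.pi/6)]); up=np.array([np.cos(YAW)*np.cos(np.pi/6),np.sin(YAW)*np.cos(np.pi/6),.5]); left=np.cross(n,up)
C=np.array([.5025,-.039,.1125])
def dialR(deg): # tool y at deg clockwise from upslope
    a=np.radians(deg); y=np.cos(a)*up-np.sin(a)*left; z=-n; return np.c_[np.cross(y,z),y,z]
E
python3 - <<'E'
from h import *
print(n,up,left)
rem(C+n*.16,dialR(0))
cv2.imwrite("pics/w6.png",ctrl.read_camera("wrist"))
pics("p6")
for n_ in ["latch_pivot","latch_grip","timer_grip","panel"]:
    for d in ctrl.spot_point(n_,"wrist")[:2]: print(n_,w("wrist",d["location"]),round(d["confidence"],2))
E
```

```text
[-0.3333 -0.3727  0.866 ] [0.5772 0.6456 0.5   ] [-0.7455  0.6665  0.    ]
t 13.9 pos [0.4968 0.0173 0.3555] q [-0.1059  0.1016  1.522   0.002   1.5099 -0.8694] F [0.2306 0.2484 0.153 ] M [-0.0124  0.0193  0.0761] w 0.001
turn units [-6.4598  0.3168 -0.934 ] shift units [-2.5177 -5.7614  5.1933]
latch_pivot [0.6299 0.1036 0.2207] 0.84
latch_grip [0.5631 0.037  0.217 ] 0.65
latch_grip [0.5553 0.0273 0.0037] 0.38
timer_grip [ 0.4879 -0.0475  0.1452] 0.63
panel [ 0.4983 -0.0365  0.1138] 0.77
panel [0.5552 0.4729 0.0003] 0.43
```

View pics/w6.png

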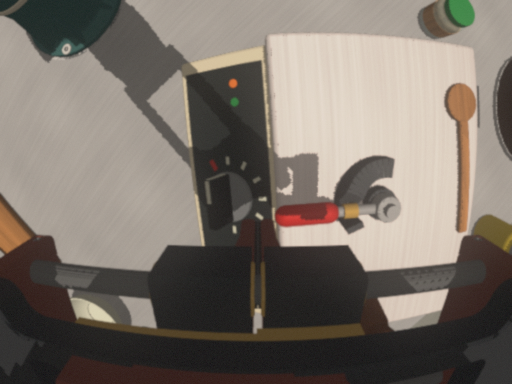

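View pics/p6.png

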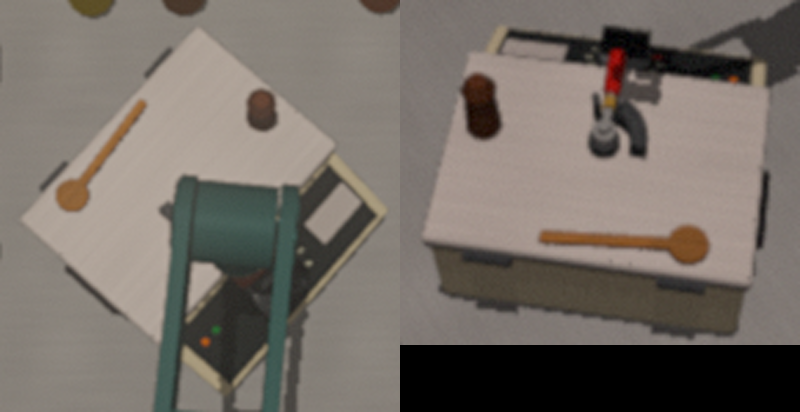

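Request:
drive_tool(
  rows="-0.9 0.05 -0.15 -0.35 -0.7 0 60;-0.9 0.05 -0.15 -0.35 -0.7 0 60;-0.9 0.05 -0.15 -0.35 -0.7 0 60;-0.9 0.05 -0.15 -0.35 -0.7 0 60;-0.9 0.05 -0.1 -0.35 -0.7 0 60;-0.9 0.05 -0.1 -0.35 -0.5 0 60;-0.9 0.05 -0.1 -0.2 -0.3 0 60;0 0 0 0 0 0 60",
)

```text
time: 15.25
tool_pos: [0.4765, -0.0745, 0.3382]
tcp_rot: [1.013, 2.684, 0.725]
wrist_force: [-0.5, 0.6, 0.1]
grip_width: 0.686
```

Run:
```python
from h import *
rem(C+n*.16,dialR(0))
P=ctrl.camera_params("wrist"); T=np.array(P["cam_to_world"])
im=ctrl.read_camera("wrist")
cv2.imwrite("pics/w7.png",cv2.resize(im,None,fx=1.5,fy=1.5))
cv2.imwrite("pics/w7r.png",im)
print({k:P[k] for k in P if k!="cam_to_world"},T)
for n_ in ["latch_pivot","latch_grip","timer_grip","panel"]:
    for d in ctrl.spot_point(n_,"wrist")[:2]: print(n_,w("wrist",d["location"]),round(d["confidence"],2))
```

```text
t 15.25 pos [ 0.4765 -0.0745  0.3382] q [-0.7296  0.0162  1.7829  0.538   1.379  -1.6936] F [-0.4865  0.5877  0.1259] M [-0.1801  0.1813 -0.0123] w 0.686
turn units [ 0.0437 -0.0627  0.0817] shift units [ 0.2266 -3.7544  2.8567]
{'fx': 297.3186396354542, 'fy': 297.3186396354542, 'cx': 257.38673989018736, 'cy': 193.441952069902} [[ 0.5707 -0.6431 -0.5107  0.3707]
 [ 0.649   0.7342 -0.1993 -0.0912]
 [ 0.5031 -0.2177  0.8364  0.4811]
 [ 0.      0.      0.      1.    ]]
latch_pivot [0.6297 0.1011 0.2218] 0.61
latch_grip [0.5605 0.0339 0.2179] 0.85
timer_grip [ 0.4885 -0.0458  0.1481] 0.56
panel [ 0.499  -0.0369  0.1168] 0.96
```

View pics/w7.png

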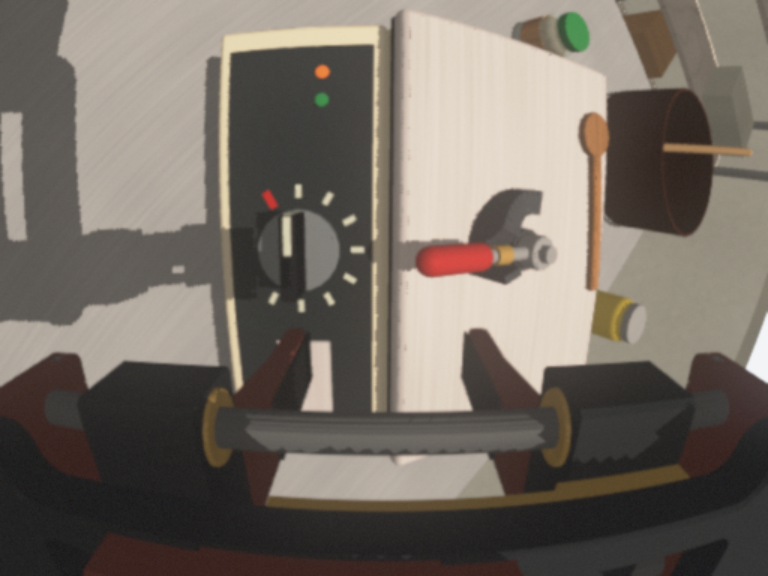

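```bash
cat > fit.py <<'E'
from h import *
from scipy.optimize import least_squares
def fproj(P,p):
    T=np.array(P["cam_to_world"]); q=(np.asarray(p)-T[:3,3])@T[:3,:3]; q=q*[1,-1,-1]
    th=np.arctan2(np.hypot(q[...,0],q[...,1]),q[...,2]); ph=np.arctan2(q[...,1],q[...,0])
    return np.c_[P["cx"]+P["fx"]*th*np.cos(ph),P["cy"]+P["fy"]*th*np.sin(ph)]
def pts(x):
    yaw=x[3]; n=np.array([-.5*np.cos(yaw),-.5*np.sin(yaw),np.cos(np.pi/6)]); up=np.array([np.cos(yaw)*np.cos(np.pi/6),np.sin(yaw)*np.cos(np.pi/6),.5]); left=np.cross(n,up)
    a=np.radians(-120+30*np.arange(9))[:,None]
    return x[:3]+.051*(np.cos(a)*up-np.sin(a)*left)
E
python3 - <<'E'
from fit import *
P=ctrl.camera_params("wrist")
px=np.array([(270,199),(298,191),(328,198),(349,219),(357,250),(350,279),(329,299),(301,306),(274,298)])/1.5-.17
for wt in (0,1):
    r=least_squares(lambda x:np.r_[(fproj(P,pts(x))-px).ravel(),wt*(x[2]-.1125)*1000],[*C,YAW])
    print(r.x,np.degrees(r.x[3]),np.abs(r.fun).max())
# fixed yaw of h.py
E
```

```text
[ 0.5006 -0.0369  0.1173  0.8432] 48.314531016745065 0.701989277269405
[ 0.5023 -0.0361  0.1129  0.8426] 48.274756562690584 0.9300307888154578
```

```bash
sed -i 's/^C=.*/C=np.array([.502,-.037,.1125])/' h.py
python3 - <<'E'
from h import *
rem(C+n*.1,dialR(0))
rem(C+n*.042,dialR(0))
E
```

```text
t 15.5 pos [ 0.4774 -0.0729  0.3396] q [-0.7251  0.0144  1.7812  0.5377  1.3791 -1.6932] F [-0.1692 -0.209  -0.31  ] M [-0.1837  0.185  -0.0194] w 0.683
turn units [ 0.0409 -0.0552  0.1487] shift units [ 0.2986 -3.8217  5.9005]
t 15.5 pos [ 0.4774 -0.0729  0.3396] q [-0.7251  0.0144  1.7812  0.5377  1.3791 -1.6932] F [-0.1692 -0.209  -0.31  ] M [-0.1837  0.185  -0.0194] w 0.683
turn units [ 0.0409 -0.0552  0.1487] shift units [ 0.2858 -3.8313  8.8005]
```

Request:
drive_tool(
  rows="0.04 -0.05 0.15 0.1 -0.9 0 60;0 0 0 0.1 -0.9 0.3 60;0 0 0 0.1 -0.9 0.7 60;0 0 0 0 -0.8 0.9 60;0 0 0 0 -0.3 0.9 60;0 0 0 0 0 0.9 60;0 0 0 0 0 0.9 60;0 0 0 0 0 0.6 60;0 0 0 0 0 0 60",
)

```text
time: 16.62
tool_pos: [0.4589, -0.0798, 0.2056]
tcp_rot: [1.018, 2.686, 0.709]
wrist_force: [0.4, -0.4, -0.1]
grip_width: 0.684
```

Run:
```python
from h import *
rem(C+n*.042,dialR(0))
im=ctrl.read_camera("wrist")
cv2.imwrite("pics/w8.png",cv2.resize(im,None,fx=1.5,fy=1.5))
```

```text
t 16.625 pos [ 0.4589 -0.0798  0.2056] q [-0.7604  0.1513  1.9981  0.59    1.0906 -1.9116] F [ 0.3994 -0.3751 -0.1256] M [-0.1746  0.1608 -0.0003] w 0.684
turn units [-0.09   -0.0132  0.0604] shift units [-0.1845  0.3231  3.4459]
```

View pics/w8.png

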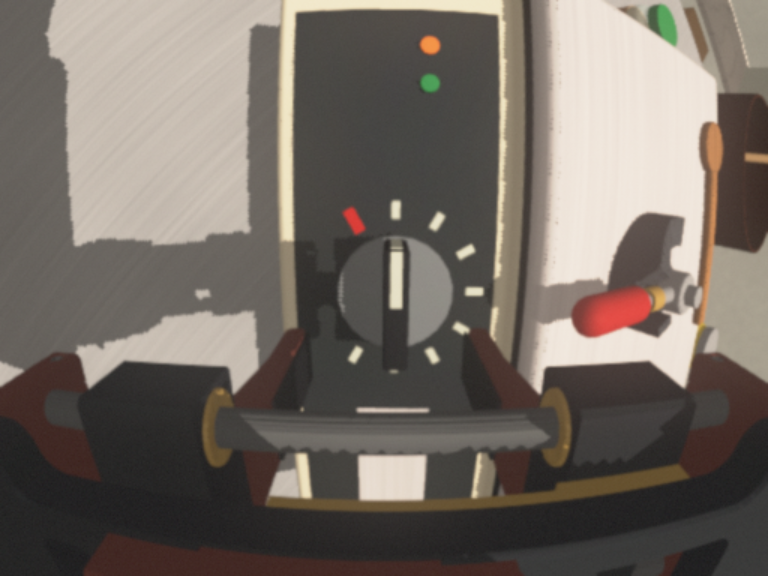

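Run:
```python
from fit import *
P=ctrl.camera_params("wrist")
px=np.array([(354,221),(396,210),(437,221),(465,252),(475,292),(461,328),(432,356),(395,372),(355,355)])/1.5-.17
for wt in (0,1):
    r=least_squares(lambda x:np.r_[(fproj(P,pts(x))-px).ravel(),wt*(x[2]-.1125)*1000],[*C,YAW])
    print(r.x,np.degrees(r.x[3]),np.abs(r.fun).max())
```

```text
[ 0.4988 -0.0396  0.1177  0.8435] 48.32871052349005 3.8040677406054613
[ 0.5012 -0.0385  0.114   0.8414] 48.21135699259122 4.6611110743107815
```

Request:
drive_tool(
  rows="-0.08 0 0.06 -0.2 0.3 0.3 60;0 0 0 0 0 0.8 60;0 0 0 0 0 0.8 60;0 0 0 0 0 0.8 60;0 0 0 0 0 0.5 60;0 0 0 0 0 0 60",
)

```text
time: 17.42
tool_pos: [0.4921, -0.0572, 0.1549]
tcp_rot: [1.021, 2.673, 0.713]
wrist_force: [-0.1, 0.2, 0.3]
grip_width: 0.683
```

Run:
```python
from h import *
rem(C+n*.042,dialR(0))
im=ctrl.read_camera("wrist")
cv2.imwrite("pics/w9.png",cv2.resize(im,None,fx=1.5,fy=1.5))
```

```text
t 17.425 pos [ 0.4921 -0.0572  0.1549] q [-0.6699  0.2562  2.035   0.6737  0.9281 -1.9456] F [-0.0539  0.2054  0.3047] M [-0.1853  0.1655 -0.0408] w 0.683
turn units [0.011  0.1    0.0258] shift units [ 0.3051 -0.1214  0.2755]
```

View pics/w9.png

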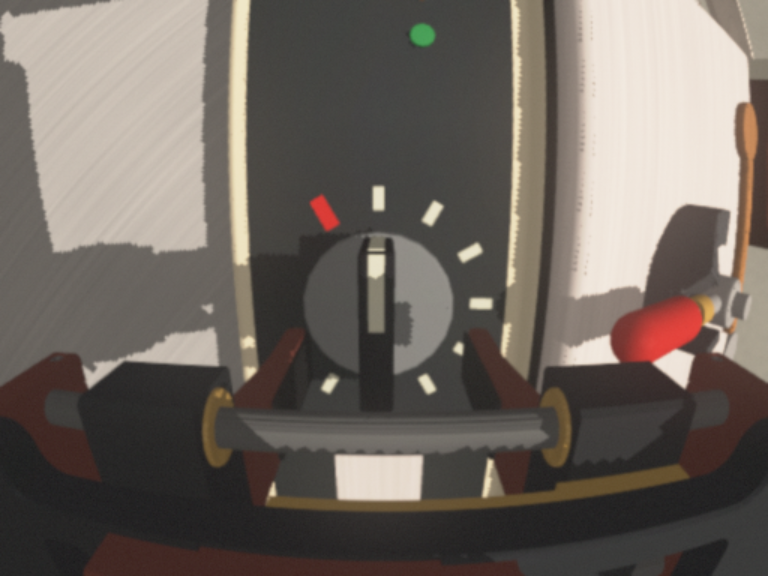

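Request:
drive_tool(
  rows="0 0.1 0 0.3 -0.15 0.15 60;0 0 0 0 0 0 40;0 0 0 0 0 0 30;0 0 0 0 0 0 22;0 0 0 0 0 0 22",
)

```text
time: 18.1
tool_pos: [0.4872, -0.0552, 0.1521]
tcp_rot: [1.019, 2.677, 0.717]
wrist_force: [-0.6, -0.0, -0.0]
grip_width: 0.276
```

Run:
```python
from h import *
rem(C+n*.042,dialR(0))
im=ctrl.read_camera("wrist")
cv2.imwrite("pics/w10.png",cv2.resize(im,None,fx=1.5,fy=1.5))
```

```text
t 18.1 pos [ 0.4872 -0.0552  0.1521] q [-0.674   0.2573  2.0447  0.6758  0.9265 -1.9565] F [-0.5647 -0.0483 -0.0227] M [-0.2275  0.1556  0.0086] w 0.276
turn units [0.015  0.0348 0.0339] shift units [0.0544 0.0233 0.1985]
```

View pics/w10.png

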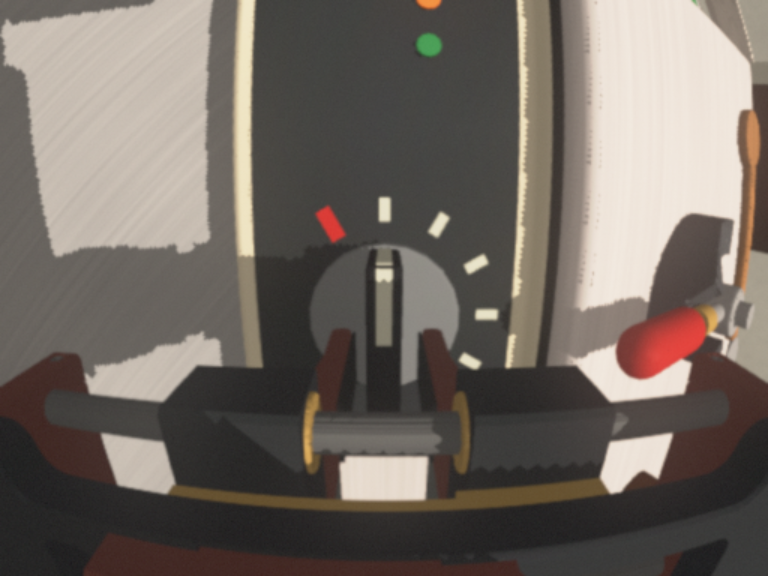

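Request:
drive_tool(
  rows="0 0 0 0 0 0.1 0;0 0 0 0 0 0 0;0 0 0 0 0 0 0;0 0 0.6 0 0 0 0;0 0 0.8 0 0 0 0;0 0 0.8 0 0 0 0;0 0 0.8 0 0 0 0;0 0 0.8 0 0 0 0;0 0 0.8 0 0 0 0;0 0 0 0 0 0 0",
)

```text
time: 19.4
tool_pos: [0.4867, -0.0558, 0.1493]
tcp_rot: [1.546, 2.511, 0.772]
wrist_force: [-2.7, -1.7, 1.2]
grip_width: 0.154
```

Run:
```python
from h import *
rem(C+n*.042,dialR(120))
im=ctrl.read_camera("wrist")
cv2.imwrite("pics/w11.png",cv2.resize(im,None,fx=1.5,fy=1.5))
```

```text
t 19.4 pos [ 0.4867 -0.0558  0.1493] q [-0.6723  0.261   2.0465  0.6738  0.9195 -1.5805] F [-2.676  -1.6923  1.2449] M [-0.3423  0.3657 -0.0211] w 0.154
turn units [ 0.0253  0.0574 21.5128] shift units [0.1012 0.0989 0.0968]
```

View pics/w11.png

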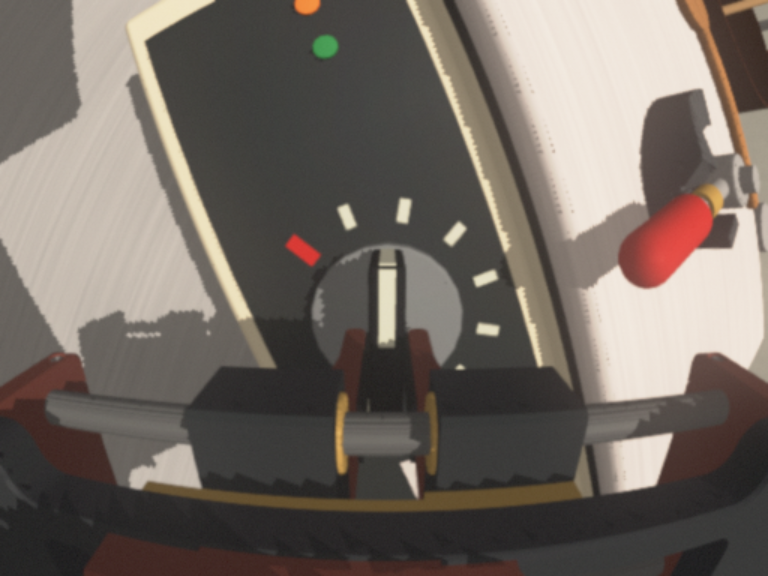

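Request:
drive_tool(
  rows="0 0 1 0 0 0 0;0 0 1 0 0 0 0;0 0 1 0 0 0 0;0 0 1 0 0 0 0;0 0 1 0 0 0 0;0 0 1 0 0 0 0;0 0 1 0 0 0 0;0 0 1 0 0 0 0;0 0 1 0 0 0 0;0 0 1 0 0 0 0;0 0 0 0 0 0 0",
)

```text
time: 20.82
tool_pos: [0.4848, -0.0558, 0.1486]
tcp_rot: [-2.392, -1.696, -0.756]
wrist_force: [-3.0, -1.9, 0.7]
grip_width: 0.158
```

Run:
```python
from h import *
rem(C+n*.042,dialR(120))
```

```text
t 20.825 pos [ 0.4848 -0.0558  0.1486] q [-0.6727  0.2606  2.0476  0.6691  0.9203 -0.7731] F [-3.0379 -1.8741  0.7373] M [-0.4538  0.3932  0.0729] w 0.158
turn units [ 0.0117  0.0825 11.4474] shift units [0.1791 0.0899 0.0966]
```

Request:
drive_tool(
  rows="0 0 1 0 0 0 0;0 0 1 0 0 0 0;0 0 1 0 0 0 0;0 0 1 0 0 0 0;0 0 1 0 0 0 0;0 0 1 0 0 0 0;0 0 1 0 0 0 0;0 0 1 0 0 0 0;0 0 1 0 0 0 0;0 0 1 0 0 0 0;0 0 1 0 0 0 0;0 0 0.4 0 0 0 0;0 0 0 0 0 0 0;0 0 0 0 0 0 0",
)

```text
time: 22.58
tool_pos: [0.4832, -0.0541, 0.1486]
tcp_rot: [-2.722, -0.453, -0.566]
wrist_force: [-2.6, -1.4, 1.9]
grip_width: 0.153
```

Run:
```python
from h import *
rem(C+n*.042,dialR(120))
im=ctrl.read_camera("wrist")
cv2.imwrite("pics/w12.png",cv2.resize(im,None,fx=1.5,fy=1.5))
```

```text
t 22.575 pos [ 0.4832 -0.0541  0.1486] q [-0.6724  0.2597  2.0491  0.6678  0.9236  0.1319] F [-2.5845 -1.3518  1.8577] M [-0.2919  0.5318 -0.0514] w 0.153
turn units [-0.0003  0.0897  0.1434] shift units [0.2341 0.0188 0.0947]
```

View pics/w12.png

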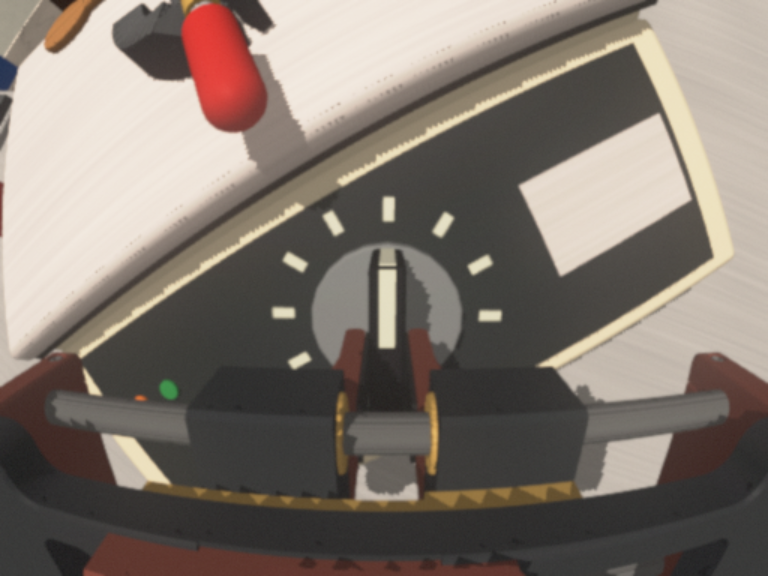

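Request:
drive_tool(
  rows="0 0 0 0 0 0 20;0 0 0 0 0 0 35;0 0 0 0 0 0 45;0 0 0 0 0 -0.5 45;0 0 0 0 0 -0.9 45;0 0 0 0 0 -0.9 45;0 0 0 0 0 -0.9 45;0 0 0 0 0 -0.9 45;0 0 0 0 0 -0.9 45;0 0 0 0 0 -0.9 45;0 0 0 0 0 0 45;0 0 0 0 0 0 45",
)

```text
time: 24.12
tool_pos: [0.4423, -0.1002, 0.2575]
tcp_rot: [-2.724, -0.454, -0.568]
wrist_force: [0.1, 0.1, -1.0]
grip_width: 0.514
```

Run:
```python
from h import *
rem(C+n*.042,dialR(120))
im=ctrl.read_camera("wrist")
cv2.imwrite("pics/w13.png",cv2.resize(im,None,fx=1.5,fy=1.5))
pics("p13")
```

```text
t 24.125 pos [ 0.4423 -0.1002  0.2575] q [-0.8269  0.0758  1.9298  0.5456  1.2436  0.2057] F [ 0.1238  0.0761 -0.9923] M [-0.1398  0.2505  0.0477] w 0.514
turn units [0.0267 0.0854 0.1566] shift units [0.2205 0.0243 6.3498]
```

View pics/w13.png

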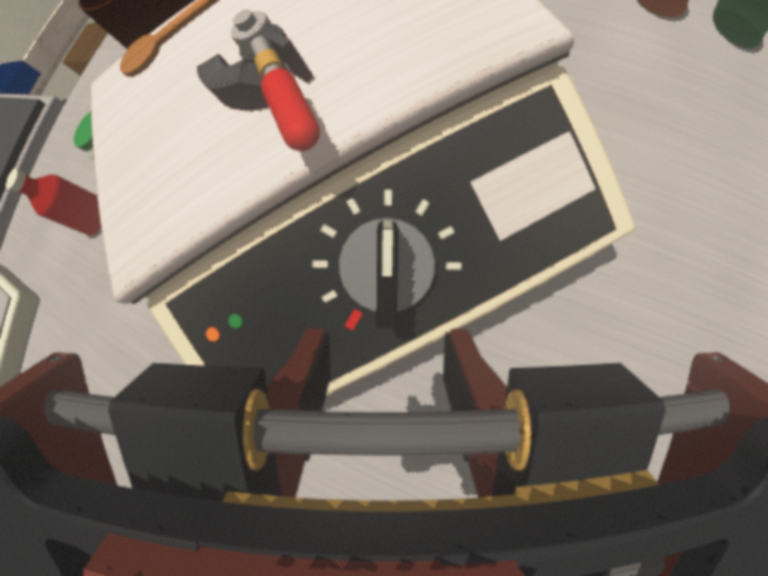

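View pics/p13.png

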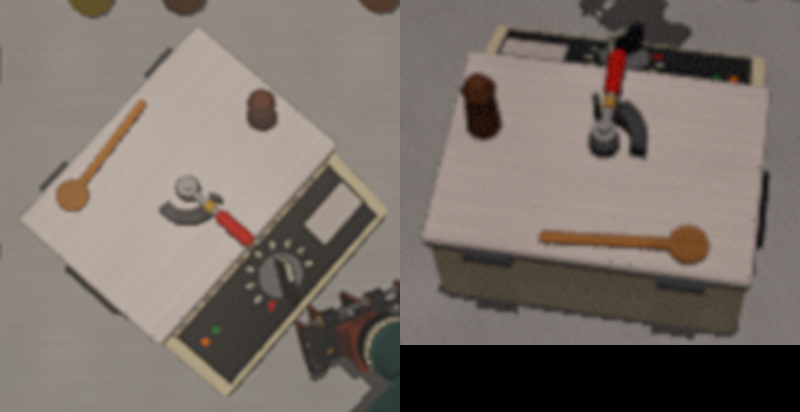

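Run:
```python
from h import *
print(ctrl.hand_in(), ctrl.read_state()["time"])
```

```text
the job is handed in; nothing more can be done
the job is handed in; nothing more can be done
```

The lid handle is locked in its low notch, the timer dial is at click 5, and I handed the job in. I used about 24 s of the 61 s.

**Handle:** I pushed it from about 0.2 rad round to the front with the closed fingers. It went over the cam and ran ahead of them into the notch. In the last top picture it lies along roaster -x within about 1°, which puts latch near 1.57 rad. One network measurement put it about 3° short (near 1.52 rad); both are above the 1.5 limit.

**Dial:** It started at click 1. I gripped the bar and turned it 120° clockwise, with wrist force at only 3 to 4 N between rotation steps. After release, the last wrist picture shows the pointer on the fifth white tick from red.

**Final checks:** The gripper had backed about 110 mm off the dial and was touching nothing (about 1 N residual force reading). The pepper mill, spoon, sauce bottle and spice jar look undisturbed. The bowl and mug were not in the last pictures, but the arm never went near them.

**Disagreement:** The wrist-camera fit put the panel 4 to 5 mm higher than the given size (0.117 against 0.1125 m). I used the given height, and the grasp was good.

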